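Load a Petri dish into the sprung holder of a microscope stage

ROBOT

A 6-joint arm with a two-finger parallel gripper is mounted at the origin on a cart in front of the work surface, level with it; the furniture and walls round the work are solid. World frame = base frame: x ahead of the robot, y to its left, z up, the work surface at z = 0. Lengths are in m, angles in rad, forces in N, time in s.
With the tool pointing down it reaches from about 0.35 to 0.925 m from the base axis. Payload 6.4 kg.
Tool frame: the origin (TCP) lies on the centre line of the jaws, within the pads' length; the fingertips stand 8 mm ahead of it and the grasp point (between the pads) lies 11 mm behind it; z points along the fingers, y is the line along which they close (so a half turn about z gives the same grasp; the last joint's range is limited). The gripper opens to 94 mm and grips with 3 to 60 N. Pads are 16 mm wide; open, the fingers measure 119 mm over their backs; the gripper's body (75 mm by 177 mm) begins 78 mm behind the grasp point.
Start: joints at [1.025, 0.245, 1.558, -0, 1.339, -0.174], TCP at [0.236, 0.606, 0.213] pointing down, gripper open.
Joint ranges: [-3.13, 3.13], [-1.02, 2.26], [0.13, 2.54], [-0.95, 4.09], [0.21, 2.88], [-2.74, 2.74]. Speed limits (rad/s): [2.57, 2.57, 3.14, 3.14, 3.14, 3.14].

INTERFACE

Orientations are given as [roll, pitch, yaw] about the fixed x, y, z axes, in that order (R = Rz(yaw) Ry(pitch) Rx(roll)).
In Python, from plant import r, eyes, state gives the robot as it stands (r), with the cameras (eyes) and the readings as plain functions.
- The arm moves only by the shell command python3 drive.py 'ROWS' [FORCE]. ROWS is rows parted by semicolons, their numbers by spaces, 1 to 10 of them, each of 7 numbers: dx, dy, dz in m, then a rotation vector rx, ry, rz in rad, then the finger opening in m; each row shifts and turns the commanded pose from where the row before left it, along the tool's axes as they then stand; what a row does not reach is not made up. A row lasts 1/8 s, in which the tool goes at most 0.0625 m and 0.188 rad, less where a joint would pass 70% of its speed; a pose out of reach is approached as far as the arm can. The fingers move at their own pace and stop on an object; FORCE is the grip in N (left out, the last holds). Time passes only in rows, so rows that do not move let the fingers close. It prints the time, the measured TCP pose, the force, the opening and the grip force at its end.
- state(): the state, without advancing time (a new reading comes with each control period).
- eyes.snapshot(name): name is "scene" or "top" or "wrist"; returns a dict with "color" (400x640x3 uint8, red, green, blue), "z_map" (400x640 float32, m along the optical axis (not along the pixel's ray), 0 where there is no reading), "K" (3x3 intrinsics, pixels), "dist_coeffs" ([k1, k2, p1, p2, k3] as OpenCV has them; the pictures are not rectified), "rvec" (rotation vector, rad) and "tvec" (3), from world to camera coordinates, as OpenCV has them. Camera axes: x right, y down, z forward; pixel columns grow to the right and rows downward; lengths in m; the calibration is good to about 2 mm. A picture is of the moment at which its call begins.
- r.finish_job(): hands the job in; it is judged then, once.
The state is a dict: "clock": time; "q": joint angles; "qvel": joint speeds; "effort": joint torques, N m; "tool_pos": TCP position; "ee_rot": TCP orientation; "contact_force": force on the tool from outside, world axes, zero at the start; "torque": the same for the moment, N m; "gripper_width": finger opening in m; "grasp_force": force on a finger pad.
Only numpy, scipy, OpenCV 4.12 (cv2) and the standard library are available. Lean on these libraries where they do the work, as an engineer would, in place of code of your own. Each camera call takes 0.05 s, during which the arm holds its last target. There are 200 camera calls.

TASK

Load the closed Petri dish onto the microscope's small round platform: press the sprung jaw back with the edge of the dish, lower the dish flat onto the platform inside the two steel stop pins, and ease it back onto the pins before you let go, so that the jaw holds it centred with no edge overhanging. The dish is brittle: keep it level, press it gently, never let the jaw snap it against the pins, and leave the beaker and the tape roll where they are.

Things in the scene. Friction and masses are not known exactly. Their poses are not given: they have to be found in the camera images.
- petri_dish: Clear round Petri dish, lid on, beige agar inside, about 30 g, loose on the blue mat (mat top 2 mm above the counter). Origin: centre of its underside, z up. Lid 59-60 mm across, 6 to 15 mm above the underside; base 56 mm across. Grip the lid by two facing sides. Cracks if its contact forces with the microscope (jaw + pins + platform added up) pass 20 N; seated, they total about 10 N.
- microscope: White digital microscope, fixed, head swung aside for loading. Origin on the counter; x points away from the robot, from the two stop pins to the sprung jaw (the jaw moves along x); z up. Base x -80 to 170, y -80 to 80 mm, 22 mm high. The stage on it carries the platform, pins and jaw; its focus height and x travel are set differently each time, not reported, and stay put.
- stage_middle (a point): Point of the microscope's fixed frame, 72 mm above its origin. The platform is 72 mm across, metal with a white middle; its top lies 0 to 10 mm above this point, its centre within 7 mm of it along x and at the same y. Where exactly must be felt for (or seen). All pin and jaw sizes given below are from the platform's true centre and top.
- stop_side (a point): Point of the fixed frame between the pins at lowest focus and mid travel. Two polished steel stop pins, 8 mm thick and 13 mm tall above the platform, at x -26, y +-21 mm from its centre (tops 85 to 95 mm above the counter). A dish against both pins is centred on the platform. Lower the dish only when the jaw is 6 to 8 mm back, else it lands on the pins.
- spring_jaw (a joint): Push-back of the jaw in m, towards +x: 0 free (start), 0.004 dish seated, 0.009 solid stop. Jaw: slippery white post 10-12 mm thick, 40 mm above the platform, at y 0, face 25 mm from the platform centre when free; taller than the pins, so a dish held over them presses it. Takes 1.5 N + 0.7 N per mm; drag on a dish sliding down it 1-2 N. Released over 0.5 mm off the pins it snaps.
- head (a point): Underside of the swung-aside camera head (60 mm thick, from here up 160 mm), 160 mm above the counter. An arm 240-265 mm up joins it to a steel column, 24 mm thick, 330 mm tall, 130 mm from the head towards the microscope's +y. Keep the robot clear of all three. Behind the jaw: black guide block and red knob, x 45 to 112, y -15 to 15 mm from the origin, 17 mm above the platform.
- small_beaker: Small glass beaker, 46 mm across, 57 mm tall, loose on the mat; origin: centre of its underside. Leave it alone.
- tape_roll: Roll of white labelling tape lying flat, 60 mm across, 18 mm tall, brown core, loose on the mat; origin: centre of its underside. Leave it alone.

How it is judged:
By the outcome, as a careful person would: the job done as asked, in the order asked, and still so for the second after the job is handed in, with the robot touching nothing.
It also fails if it takes over 61 s, if anything falls off the work surface, if the arm or the gripper's body presses on something with over 40 N, if the wrist force passes 120 N, or if a joint passes its speed limit or range.

## Working session

There is one attempt and no reset: what is moved stays moved. The work goes in short steps, Python scripts to look and compute and a shell command to move; the robot and the scene stay as the last step left them, time stands still between calls to the robot, and variables do not carry over. Pictures are saved under pics/ and viewed, at most 13 in all, crops included, and the job is handed in when it is done.

```bash
ls; mkdir -p pics; python3 - <<'E'
from plant import r, eyes, state
import cv2,numpy as np
for n in("scene","top"):
    s=eyes.snapshot(n); np.savez("pics/%s0.npz"%n,**s)
    cv2.imwrite("pics/%s0.png"%n,s["color"][:,:,::-1])
    R=cv2.Rodrigues(np.array(s["rvec"],float))[0]; print(n,-R.T@np.ravel(s["tvec"]),R[2],s["K"][0][0])
st=state();print({k:np.round(v,3) for k,v in st.items()})
E
```

```text
drive.py
pics
plant.py
scene [0.11995617 0.45335948 0.86392717] [ 0.45614426 -0.43837968 -0.77443894] 374.11332114818237
top [0.38294013 0.02685267 1.18567236] [ 0.16978467  0.00210535 -0.98547894] 399.22312877083505
{'clock': np.float64(0.1), 'q': array([ 1.025,  0.246,  1.559, -0.   ,  1.339, -0.174]), 'qvel': array([ 0.   , -0.002, -0.003, -0.001,  0.002, -0.002]), 'effort': array([-0.0000e+00, -4.1692e+01, -3.1552e+01,  6.9000e-02,  3.1000e-02,
       -0.0000e+00]), 'tool_pos': array([0.236, 0.605, 0.212]), 'ee_rot': array([-3.14, -0.  ,  2.77]), 'contact_force': array([ 0.024,  0.95 , -0.126]), 'torque': array([ 0.053, -0.016,  0.024]), 'grasp_force': np.float64(0.0), 'gripper_width': np.float64(0.094)}
```

View pics/scene0.png

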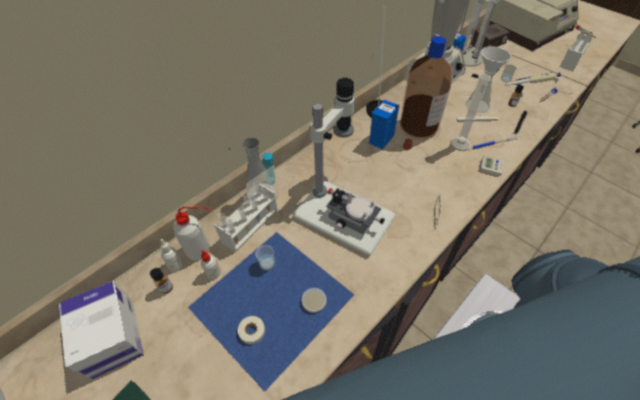

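View pics/top0.png

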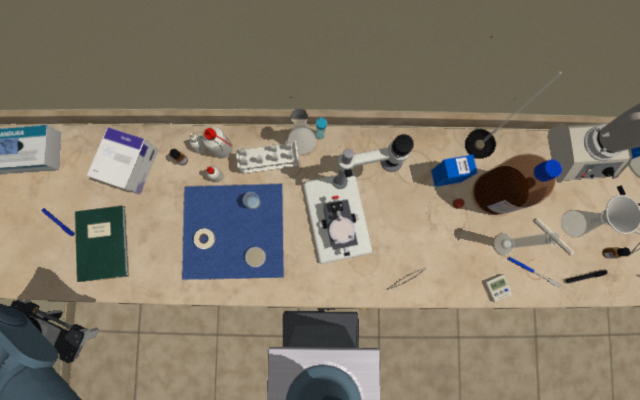

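Top view: dish at about (255,257), tape (204,238), beaker (251,200), microscope base about (337,220) with platform (342,232) and its head swung to the right (400,148). Now I'll measure them.

```bash
cat > h.py <<'E'
import numpy as np,cv2
def load(n): return dict(np.load("pics/%s.npz"%n))
def ray(s,uv,z):
    p=cv2.undistortPoints(np.array(uv,float).reshape(-1,1,2),s["K"],s["dist_coeffs"]).reshape(-1,2)
    R=cv2.Rodrigues(np.array(s["rvec"],float))[0]; c=-R.T@np.ravel(s["tvec"])
    d=np.c_[p,np.ones(len(p))]@R
    return c+d*((z-c[2])/d[:,2])[:,None]
def proj(s,P): return cv2.projectPoints(np.array(P,float).reshape(-1,1,3),s["rvec"],s["tvec"],s["K"],s["dist_coeffs"])[0].reshape(-1,2)
def cloud(s):
    z=s["z_map"]; v,u=np.mgrid[:z.shape[0],:z.shape[1]]
    p=cv2.undistortPoints(np.stack([u,v],-1).reshape(-1,1,2).astype(float),s["K"],s["dist_coeffs"]).reshape(-1,2)
    R=cv2.Rodrigues(np.array(s["rvec"],float))[0]
    return ((np.c_[p,np.ones(len(p))]*z.reshape(-1,1)-np.ravel(s["tvec"]))@R).reshape(*z.shape,3)
def crop(s,x0,y0,x1,y1,k,name):
    cv2.imwrite("pics/%s.png"%name,cv2.resize(s["color"][y0:y1,x0:x1,::-1],None,fx=k,fy=k,interpolation=cv2.INTER_CUBIC))
E
python3 - <<'E'
from h import *
t=load("top0"); s=load("scene0")
for n,S,c in(("top",t,[(255,257),(204,238),(251,200)]),("scene",s,[(314,300),(251,330),(264,257)])):
    hsv=cv2.cvtColor(S["color"],cv2.COLOR_RGB2HSV)
    notblue=(~((hsv[...,0]>100)&(hsv[...,0]<130)&(hsv[...,1]>120))).astype(np.uint8)
    nl,lab,st,cen=cv2.connectedComponentsWithStats(notblue)
    for (u,v),h in zip(c,(.013,.011,.03)):
        l=lab[v,u] or lab[v-5,u-8] or lab[v,u+8]
        m=(lab==l).astype(np.uint8); C=cv2.findContours(m,0,1)[0][0]
        P=ray(S,C.reshape(-1,2),h)[:,:2]; (x,y),rad=cv2.minEnclosingCircle(P.astype(np.float32))
        print(n,(u,v),st[l],"encl",np.round((x,y,rad),4),"cen",ray(S,[cen[l]],h)[0].round(4))
    # white base
    w=((hsv[...,2]>175)&(hsv[...,1]<40)).astype(np.uint8)
    w=cv2.morphologyEx(w,cv2.MORPH_CLOSE,np.ones((5,5)))
    nl,lab,st,cen=cv2.connectedComponentsWithStats(w)
    q=(318,250) if n=="top" else (305,213)
    l=lab[q[1],q[0]]; print("base",l,st[l])
    C=cv2.findContours((lab==l).astype(np.uint8),0,1)[0]; C=max(C,key=cv2.contourArea)
    P=ray(S,C.reshape(-1,2),.022)[:,:2]
    print("rect",cv2.minAreaRect((P*1000).astype(np.float32)))
crop(t,295,125,415,270,4,"tcrop"); crop(s,290,70,400,255,3.2,"scrop")
E
```

```text
top (255, 257) [244 246  23  22 403] encl [0.4092 0.2021 0.0331] cen [0.4093 0.202  0.013 ]
top (204, 238) [193 227  23  23 393] encl [0.4599 0.355  0.035 ] cen [0.4603 0.3551 0.011 ]
top (251, 200) [242 191  19  19 274] encl [0.5724 0.216  0.0296] cen [0.5725 0.2164 0.03  ]
base 0 [     0      0    640    400 245811]
rect ((636.851806640625, 10.6214599609375), (1296.8634033203125, 2233.254150390625), 0.7420796155929565)
scene (314, 300) [300 286  28  29 631] encl [0.4084 0.2061 0.0377] cen [0.4071 0.2052 0.013 ]
scene (251, 330) [236 314  31  32 751] encl [0.46   0.3583 0.038 ] cen [0.4587 0.3576 0.011 ]
scene (264, 257) [     0      0    640    400 242082] encl [ 1.4688 -0.7673  1.8335] cen [ 0.6145 -0.0358  0.03  ]
base 21 [ 296  195   99   57 1336]
rect ((524.372802734375, -35.85511779785156), (244.69931030273438, 151.18246459960938), 12.600116729736328)
```

View pics/tcrop.png

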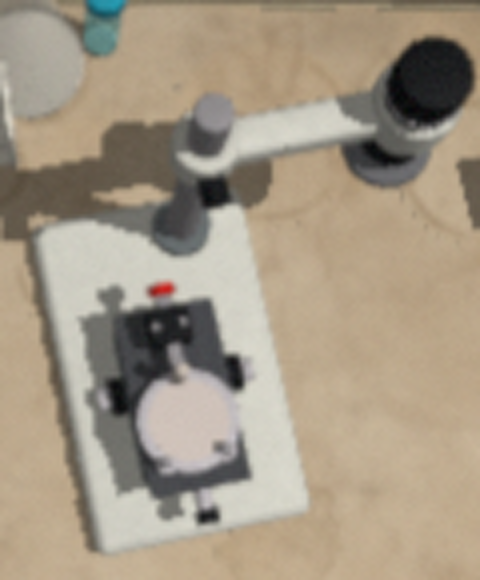

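Crop: platform round at about (187,420), pins at (163,463) and (222,447), jaw (178,365), column base (180,230), head at (400,165). The microscope is yawed about +0.22 rad. I'll turn the tool to match and go above the dish.

```bash
python3 drive.py '0 0 0 0 0 -0.148 0.094;0 0 0 0 0 -0.148 0.094;0 0 0 0 0 -0.148 0.094;0 0 0 0 0 -0.148 0.094' && python3 drive.py '-0.01 -0.054 0 0 0 0 0.094;-0.01 -0.054 0 0 0 0 0.094;-0.01 -0.054 0 0 0 0 0.094;-0.01 -0.054 0 0 0 0 0.094;-0.01 -0.054 0 0 0 0 0.094;-0.01 -0.054 0 0 0 0 0.094;-0.01 -0.054 0 0 0 0 0.094;-0.01 -0.054 0 0 0 0 0.094;0 0 0 0 0 0 0.094;0 0 0 0 0 0 0.094'
python3 - <<'E'
from plant import r, eyes, state
from h import *
s=eyes.snapshot("wrist"); np.savez("pics/w1.npz",**s); crop(s,0,0,640,400,1,"w1")
st=state(); print(st["clock"],st["tool_pos"],st["ee_rot"],st["q"])
R=cv2.Rodrigues(np.array(s["rvec"],float))[0]; print(-R.T@np.ravel(s["tvec"]),R[2])
print(proj(s,[[.409,.203,.015]]))
E
```

```text
clock: 0.6
tool_pos: [0.2359, 0.6053, 0.2128]
ee_rot: [-3.141, -0.001, -2.916]
contact_force: [-0.1, 1.7, 0.2]
gripper_width: 0.0942
grasp_force: 0.0
clock: 1.85
tool_pos: [0.4083, 0.2016, 0.2132]
ee_rot: [3.141, -0.001, -2.922]
contact_force: [-0.3, -0.1, 1.0]
gripper_width: 0.0942
grasp_force: 0.0
1.9 [0.40809314 0.20212075 0.21320687] [ 3.14129368e+00 -5.51420336e-04 -2.92054107e+00] [ 2.09840550e-01 -2.31568090e-01  2.03742247e+00  3.01014487e-04
  1.33629302e+00 -1.58207730e+00]
[0.3303318  0.18533993 0.38464752] [ 0.26390725  0.05918488 -0.96273055]
[[315.50115211 182.19705871]]
```

View pics/w1.png

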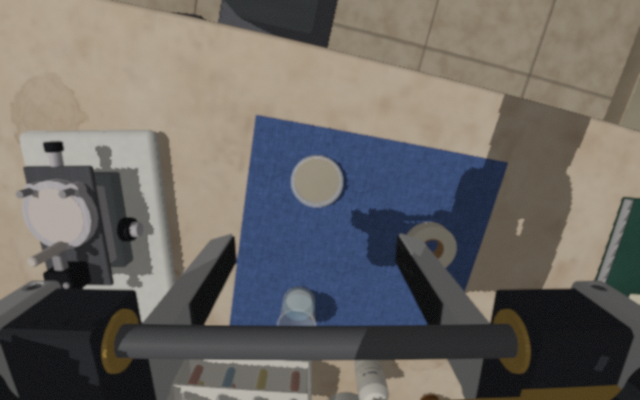

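Wrist view: dish at (317,181), tape (432,243), beaker (298,310), and the microscope at left with platform (60,213), square to the tool. I'll locate the dish precisely.

```bash
python3 - <<'E'
from h import *
s=load("w1"); hsv=cv2.cvtColor(s["color"],cv2.COLOR_RGB2HSV)
nb=(~((hsv[...,0]>100)&(hsv[...,0]<130)&(hsv[...,1]>100))).astype(np.uint8)
n,lab,st,cen=cv2.connectedComponentsWithStats(nb,connectivity=4); l=lab[181,317]; print(st[l])
C=cv2.findContours((lab==l).astype(np.uint8),0,1)[0][0].reshape(-1,2)
for z in(.008,.017):
    P=(ray(s,C,z)[:,:2]*1000).astype(np.float32); print(z,cv2.fitEllipse(P),cv2.minEnclosingCircle(P))
w=((hsv[...,2]>150)&(hsv[...,1]<50)).astype(np.uint8); print("yaw base right edge:")
for v in range(150,290,20):
    print(v, ray(s,[[160,v]],.022)[0].round(3), end=' ')
    row=s["color"][v,120:200].astype(int).sum(1); print(120+np.argmin(np.diff(row)))
c=cloud(s); print("depth dish",np.median(c[170:190,305:330],(0,1)),"platform",np.median(c[205:222,50:72].reshape(-1,3),0))
E
```

```text
[ 290  154   55   55 2349]
0.008 ((409.2704162597656, 204.40956115722656), (62.61610794067383, 63.67136001586914), 112.27295684814453) ((409.3869323730469, 204.21083068847656), 32.345947265625)
0.017 ((407.3841552734375, 203.95388793945312), (61.11989974975586, 62.14992904663086), 112.27301025390625) ((407.4978942871094, 203.75987243652344), 31.573078155517578)
yaw base right edge:
150 [0.409 0.028 0.022] 153
170 [0.432 0.03  0.022] 153
190 [0.455 0.032 0.022] 160
210 [0.478 0.034 0.022] 160
230 [0.503 0.036 0.022] 136
250 [0.529 0.039 0.022] 167
270 [0.556 0.041 0.022] 185
depth dish [0.40507174 0.20383061 0.01680471] platform [ 0.47914884 -0.03892028  0.08231579]
```

```bash
python3 drive.py '-0.0004 0.002 0.05 0 0 0 0.094;0 0 0.05 0 0 0 0.094;0 0 0.05 0 0 0 0.094;0 0 0.03 0 0 0 0.094;0 0 0.014 0 0 0 0.094;0 0 0.006 0 0 0 0.094;0 0 0 0 0 0 0.094;0 0 0 0 0 0 0.094'
python3 - <<'E'
from plant import r, eyes, state
from h import *
s=eyes.snapshot("wrist"); np.savez("pics/w2.npz",**s); crop(s,0,0,640,400,1,"w2")
E
```

```text
clock: 2.9
tool_pos: [0.4096, 0.2039, 0.0146]
ee_rot: [-3.142, 0.002, -2.921]
contact_force: [0.0, 0.4, -0.6]
gripper_width: 0.094
grasp_force: 0.0
```

View pics/w2.png

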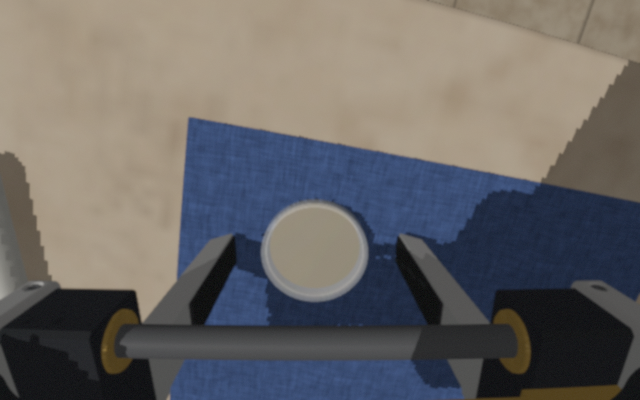

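Dish is at (315,250), between the fingertips at (235,238) and (398,238). I'll check its fore-aft offset.

```bash
python3 - <<'E'
from h import *
from plant import r, eyes, state
s=load("w2"); hsv=cv2.cvtColor(s["color"],cv2.COLOR_RGB2HSV)
m=((hsv[...,0]<100)|(hsv[...,1]<70)).astype(np.uint8); m[:195]=0;m[305:]=0;m[:,:255]=0;m[:,375:]=0
C=max(cv2.findContours(m,0,1)[0],key=cv2.contourArea).reshape(-1,2)
for z in(.008,.017): 
  P=(ray(s,C,z)[:,:2]*1000).astype(np.float32); print(z,cv2.fitEllipse(P),cv2.minEnclosingCircle(P))
print(state()["tool_pos"], proj(s,[state()["tool_pos"]]))
E
```

```text
0.008 ((411.0892639160156, 204.5965576171875), (62.96110534667969, 65.09002685546875), 99.87358093261719) ((410.9959716796875, 204.3386993408203), 32.875404357910156)
0.017 ((407.0415954589844, 203.73081970214844), (59.77505111694336, 61.796241760253906), 99.87353515625) ((406.9530029296875, 203.4860382080078), 31.211809158325195)
[0.40949904 0.20379583 0.01455674] [[313.40901199 255.29119591]]
```

```bash
python3 drive.py '0.002 0 0.0015 0 0 0 0.094;0 0 0 0 0 0 0.075;0 0 0 0 0 0 0.065;0 0 0 0 0 0 0.055;0 0 0 0 0 0 0.05;0 0 0 0 0 0 0.05;0 0 0 0 0 0 0.05' 20 && python3 drive.py '0 0 -0.01 0 0 0 0.05;0 0 -0.05 0 0 0 0.05;0 0 -0.05 0 0 0 0.05;0 0 -0.05 0 0 0 0.05;0 0 0 0 0 0 0.05;0 0 0 0 0 0 0.05' 
python3 - <<'E'
from plant import r, eyes, state
from h import *
s=eyes.snapshot("wrist"); np.savez("pics/w3.npz",**s); crop(s,0,0,640,400,1,"w3")
E
```

```text
clock: 3.82
tool_pos: [0.4066, 0.2031, 0.012]
ee_rot: [-3.142, 0.0, -2.921]
contact_force: [-0.1, 0.4, 0.7]
gripper_width: 0.0587
grasp_force: 20.0
clock: 4.58
tool_pos: [0.406, 0.203, 0.1715]
ee_rot: [3.142, -0.001, -2.921]
contact_force: [-0.2, -0.2, -0.8]
gripper_width: 0.0583
grasp_force: 20.0
```

View pics/w3.png

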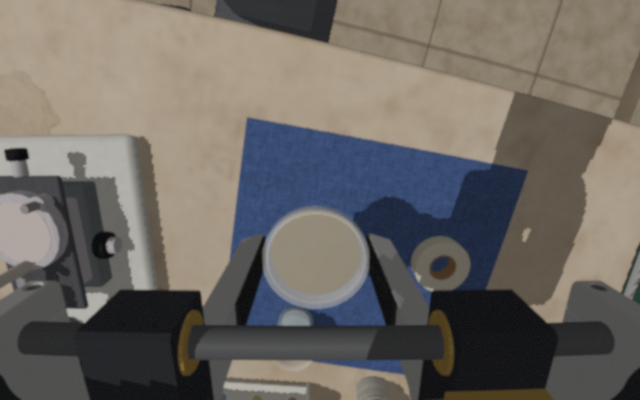

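Dish is gripped at (316,257), level; platform at far left. I'll step sideways toward the microscope for a better look at the pins, platform and base edges.

```bash
python3 drive.py '0.02 -0.05 0 0 0 0 0.05;0.02 -0.05 0 0 0 0 0.05;0 -0.01 0 0 0 0 0.05;0 0 0 0 0 0 0.05;0 0 0 0 0 0 0.05'
python3 - <<'E'
from plant import r, eyes, state
from h import *
s=eyes.snapshot("wrist"); st=state(); np.savez("pics/w4.npz",**s,tool=st["tool_pos"]); crop(s,0,80,400,350,2,"w4")
c=cloud(s)
E
```

```text
clock: 5.25
tool_pos: [0.3914, 0.0879, 0.1714]
ee_rot: [3.141, -0.001, -2.92]
contact_force: [-0.2, 0.6, 0.2]
gripper_width: 0.0585
grasp_force: 20.0
```

View pics/w4.png

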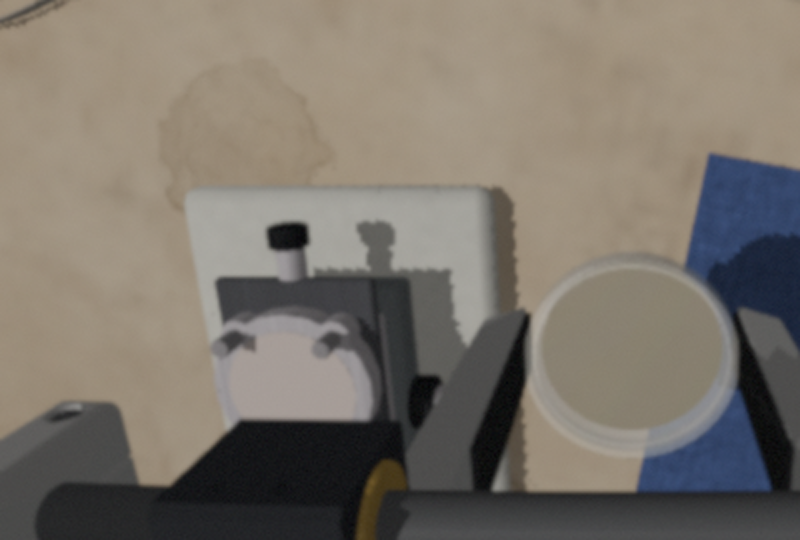

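Crop: base near corners at about (190,190) and (490,190), pin tops at (222,350) and (325,348), bases near (243,322) and (348,320), platform disc centred at about (297,385). I'll compute the frame, platform height and dish offset.

```bash
python3 - <<'E'
from h import *
s=load("w4"); c=cloud(s); g=cv2.cvtColor(s["color"],cv2.COLOR_RGB2GRAY).astype(float); g=cv2.GaussianBlur(g,(0,0),1)
us=np.arange(105,236,5); vs=[150+np.argmax(np.diff(g[150:190,u])) +.5 for u in us]
E=ray(s,np.c_[us,vs],.018)[:,:2]; vx,vy,_,_=cv2.fitLine((E*1000).astype(np.float32),cv2.DIST_HUBER,0,.01,.01).ravel()
print("front edge", E[0],E[-1],"yaw",np.arctan2(-vx,vy) if vy>0 else np.arctan2(vx,-vy))
R=[]
for v in range(185,230,5): R.append((235+np.argmin(np.diff(g[v,235:255]))+.5,v))
L=[]
for v in range(185,235,5): L.append((85+np.argmax(np.diff(g[v,85:120]))+.5,v))
yaw=.2206; M=np.array([[np.cos(yaw),np.sin(yaw)],[-np.sin(yaw),np.cos(yaw)]])
f=lambda uv,z:(ray(s,uv,z)[:,:2]@M.T*1000).round(1)
print("F",f(np.c_[us,vs],.018)[::5]); print("R",f(R,.018)[::3]); print("L",f(L,.018)[::3])
for z in(.085,.09,.095): print("pintops",z,f([(111,255),(163,254)],z).tolist())
print("tool",(M@s["tool"][:2]*1000).round(1))
P=c[265:288,125:170].reshape(-1,3); P=P[P[:,2]>.05]; print("plat z",np.percentile(P[:,2],[10,50,90]))
# platform plane mask
z=c[...,2]; m=(abs(z-np.median(P[:,2]))<.004); m[:, :95]=0; m[:,205:]=0; m[300:]=0; print("x/y extents",np.percentile((c[m][:,:2]@M.T*1000),[1,50,99],axis=0))
print("pin top z", [np.round(np.percentile(c[v-3:v+4,u-3:u+4,2],[50,80,95]),4) for u,v in((111,255),(163,254))])
print("base z",np.median(c[180:200,180:225,2]),"counter",np.median(c[90:100,200:300,2]))
# dish
P=c[240:270,300:335].reshape(-1,3); print("dish top",np.median(P[:,2]),"tool z",s["tool"][2])
for n in("w3","w4"):
  t=load(n); C=np.array([(264,262),(316,208),(368,258),(316,307)]) if n=="w3" else None
E
```

```text
front edge [ 0.42107879 -0.12308155] [0.39335812 0.00712282] yaw 0.21491201
F [[ 383.9 -212.2]
 [ 384.1 -186.1]
 [ 384.2 -160.2]
 [ 385.3 -134.7]
 [ 384.3 -109.3]
 [ 385.4  -84.1]]
R [[395.1 -70.1]
 [410.8 -70. ]
 [426.8 -70.9]]
L [[ 394.8 -227.4]
 [ 410.8 -228.2]
 [ 427.1 -227.9]
 [ 443.9 -227.7]]
pintops 0.085 [[441.7, -175.3], [440.3, -129.2]]
pintops 0.09 [[439.3, -171.9], [438.0, -126.7]]
pintops 0.095 [[437.0, -168.5], [435.7, -124.1]]
tool [4.012e+02 2.000e-01]
plat z [0.08133218 0.08223074 0.08303309]
x/y extents [[ 427.36956537 -182.68098836]
 [ 454.26331686 -147.84959663]
 [ 476.06995099 -114.13558116]]
pin top z [array([0.0946, 0.0951, 0.0956]), array([0.0943, 0.095 , 0.0956])]
base z 0.022005205110057588 counter -0.0001176047447601597
dish top 0.17639655909331836 tool z 0.17155174556206387
```

```bash
python3 - <<'E'
from h import *
yaw=.2206; M=np.array([[np.cos(yaw),np.sin(yaw)],[-np.sin(yaw),np.cos(yaw)]])
s=load("w4"); f=lambda uv,z:(ray(s,uv,z)[:,:2]@M.T*1000).round(1)
print("tool",M@s["tool"][:2]*1000)
print("dish L,R",f([(263.5,258),(369.5,258)],.172).tolist(),"near,far top z",f([(316,206),(316,309)],.1766).tolist(),"near at lid bottom",f([(316,206)],.1676))
c=cloud(s); z=c[...,2]; m=(abs(z-.1765)<.003); m[:,:255]=0;m[:,378:]=0;m[:200]=0;m[312:]=0
P=c[m][:,:2]@M.T*1000; print(len(P),np.percentile(P,[1,50,99],axis=0), cv2.minEnclosingCircle(P.astype(np.float32)))
E
python3 drive.py '-0.011 -0.037 0 0 0 0 0.05;-0.011 -0.037 0 0 0 0 0.05;-0.011 -0.037 0 0 0 0 0.05;-0.011 -0.037 0 0 0 0 0.05;0 0 0 0 0 0 0.05;0 0 0 0 0 0 0.05;0 0 0 0 0 0 0.05'
```

```text
tool [4.01189821e+02 2.04477657e-01]
dish L,R [[402.4, -28.1], [402.4, 31.7]] near,far top z [[370.5, 1.5], [432.4, 1.5]] near at lid bottom [[373.2   1.5]]
8666 [[373.63627289 -27.599763  ]
 [400.35963791   0.96713353]
 [430.15770113  30.30105395]] ((398.482666015625, 1.545721411705017), 34.376564025878906)
clock: 6.18
tool_pos: [0.4664, -0.0465, 0.1717]
ee_rot: [3.141, -0.0, -2.92]
contact_force: [0.2, -0.4, 0.1]
gripper_width: 0.0587
grasp_force: 20.0
```

```bash
python3 drive.py '0 -0.0025 0.02 0 0 0 0.05;0 0 0.02 0 0 0 0.05;0 0 0.015 0 0 0 0.05;0 0 0.006 0 0 0 0.05;0 0 0 0 0 0 0.05;0 0 0 0 0 0 0.05;0 0 0 0 0 0 0.05'
python3 - <<'E'
from plant import r, eyes, state
from h import *
s=eyes.snapshot("wrist"); st=state(); np.savez("pics/w5.npz",**s,tool=st["tool_pos"]); crop(s,180,80,460,310,2.8,"w5")
yaw=.2206; M=np.array([[np.cos(yaw),np.sin(yaw)],[-np.sin(yaw),np.cos(yaw)]]); print(M@st["tool_pos"][:2])
E
```

```text
clock: 7.05
tool_pos: [0.4678, -0.0504, 0.1116]
ee_rot: [-3.141, 0.001, -2.921]
contact_force: [0.6, 0.2, -0.9]
gripper_width: 0.0585
grasp_force: 20.0
[ 0.44538879 -0.1515148 ]
```

View pics/w5.png

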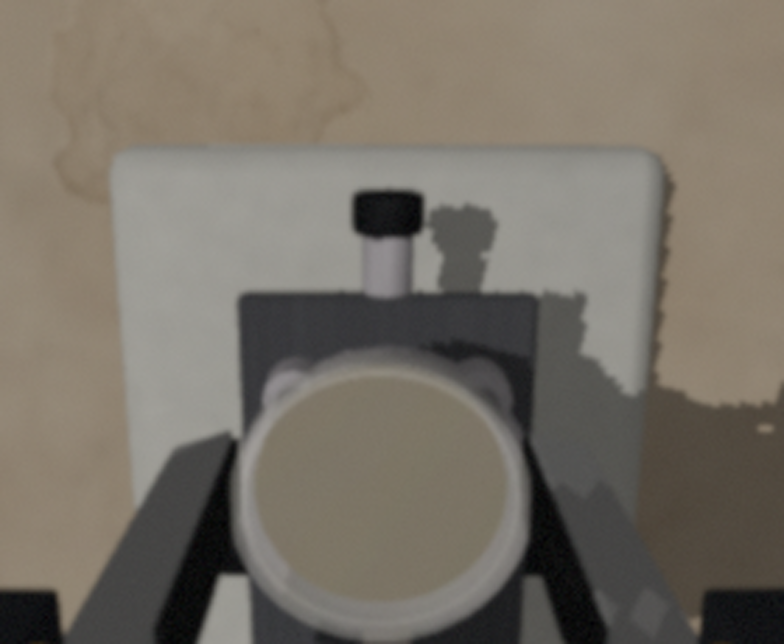

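Dish centre at crop (382,490), plate edges 238 and 537 (mid 387.5), knob 388, pins about 290 and 487. I'll turn that into a lateral offset.

```bash
python3 - <<'E'
from h import *
yaw=.2206; M=np.array([[np.cos(yaw),np.sin(yaw)],[-np.sin(yaw),np.cos(yaw)]])
s=load("w5"); f=lambda u,v,z:(ray(s,[(u/2.8+180,v/2.8+80)],z)[0,:2]@M.T*1000).round(1)
c=cloud(s); print("plate z",np.median(c[int(80+315/2.8)-1:int(80+315/2.8)+2,280:360,2]), "knob z",c[int(80+212/2.8),317,2])
zp=np.median(c[190:195,280:360,2])
print("tool",M@s["tool"][:2]*1000)
for n,u,v,z in(("base L",115,200,.02),("base R",660,200,.02),("plate L",239,310,zp),("plate R",537,310,zp),("knobL",353,212,c[155,317,2]),("knobR",422,212,c[155,317,2]),("dish L",234,490,s["tool"][2]),("dish R",528,490,s["tool"][2])): print(n,f(u,v,z))
m=abs(c[...,2]-(s["tool"][2]+.005))<.003; m[:,:250]=0;m[:,380:]=0; P=c[m][:,:2]@M.T*1000; print(np.percentile(P,[1,50,99],axis=0))
E
```

```text
plate z 0.06991362455336655 knob z 0.07563278920588976
tool [ 445.38879019 -151.51479907]
base L [ 398.2 -225.5]
base R [398.4 -70.8]
plate L [ 418.1 -183.7]
plate R [ 418.2 -113.1]
knobL [ 394.2 -156.3]
knobR [ 394.2 -140.9]
dish L [ 445.3 -179.8]
dish R [ 445.3 -120.5]
[[ 417.9415867  -179.67895858]
 [ 444.6280101  -150.67558526]
 [ 474.8728171  -121.30636872]]
```

```bash
python3 drive.py '-0.004 0.0017 0 0 0 0 0.05;-0.004 0 0 0 0 0 0.05;0 0 0 0 0 0 0.05;0 0 0 0 0 0 0.05;0 0 0 0 0 0 0.05'; for i in 1; do python3 drive.py '-0.001 0 0 0 0 0 0.05;-0.001 0 0 0 0 0 0.05;0 0 0 0 0 0 0.05;0 0 0 0 0 0 0.05'; python3 drive.py '-0.001 0 0 0 0 0 0.05;-0.001 0 0 0 0 0 0.05;0 0 0 0 0 0 0.05;0 0 0 0 0 0 0.05' ; done
```

```text
clock: 7.72
tool_pos: [0.4747, -0.0468, 0.1109]
ee_rot: [3.142, -0.0, -2.921]
contact_force: [-0.3, -0.2, -0.4]
gripper_width: 0.0583
grasp_force: 20.0
clock: 8.22
tool_pos: [0.4767, -0.0464, 0.1109]
ee_rot: [3.142, -0.0, -2.921]
contact_force: [-0.4, -0.4, -0.1]
gripper_width: 0.0585
grasp_force: 20.0
clock: 8.72
tool_pos: [0.4787, -0.0459, 0.1109]
ee_rot: [-3.142, -0.0, -2.921]
contact_force: [-0.4, -0.0, -0.6]
gripper_width: 0.0585
grasp_force: 20.0
```

```bash
R='-0.001 0 0 0 0 0 0.05;0 0 0 0 0 0 0.05;0 0 0 0 0 0 0.05'
python3 drive.py '-0.001 0 0 0 0 0 0.05;0 0 0 0 0 0 0.05;0 0 0 0 0 0 0.05' | sed -n 2,4p; python3 drive.py '-0.001 0 0 0 0 0 0.05;0 0 0 0 0 0 0.05;0 0 0 0 0 0 0.05' | sed -n 2,4p;python3 drive.py '-0.001 0 0 0 0 0 0.05;0 0 0 0 0 0 0.05;0 0 0 0 0 0 0.05' | sed -n 2,4p
```

```text
tool_pos: [0.4795, -0.0457, 0.1108]
ee_rot: [3.141, -0.001, -2.921]
contact_force: [-1.7, 0.6, -0.7]
tool_pos: [0.4805, -0.0455, 0.1109]
ee_rot: [3.141, -0.0, -2.921]
contact_force: [-2.8, -0.5, -0.1]
tool_pos: [0.4815, -0.0453, 0.1109]
ee_rot: [3.141, -0.0, -2.921]
contact_force: [-2.7, -1.2, 0.7]
```

Contact is felt at about tool x = 0.4793; jaw is about 2 mm back. I'll press on toward 7 mm.

```bash
python3 drive.py '-0.001 0 0 0 0 0 0.05;-0.001 0 0 0 0 0 0.05;-0.001 0 0 0 0 0 0.05;0 0 0 0 0 0 0.05;0 0 0 0 0 0 0.05' | sed -n 2,6p; python3 drive.py '-0.001 0 0 0 0 0 0.05;-0.0007 0 0 0 0 0 0.05;0 0 0 0 0 0 0.05;0 0 0 0 0 0 0.05;0 0 0 0 0 0 0.05' | sed -n 2,6p
python3 - <<'E'
from plant import r, eyes, state
from h import *
F=[];
s=eyes.snapshot("wrist"); st=state(); np.savez("pics/w6.npz",**s,tool=st["tool_pos"]); crop(s,180,80,460,310,2.8,"w6"); print(st["contact_force"],st["tool_pos"])
E
```

```text
tool_pos: [0.4843, -0.0446, 0.1108]
ee_rot: [3.141, -0.001, -2.921]
contact_force: [-5.3, -1.6, -0.0]
gripper_width: 0.0588
grasp_force: 20.0
tool_pos: [0.4857, -0.0443, 0.1107]
ee_rot: [3.141, -0.002, -2.921]
contact_force: [-5.0, -1.5, 0.6]
gripper_width: 0.0585
grasp_force: 20.0
[-5.36507731 -2.7807688   0.71366295] [ 0.48560716 -0.04430755  0.11066414]
```

View pics/w6.png

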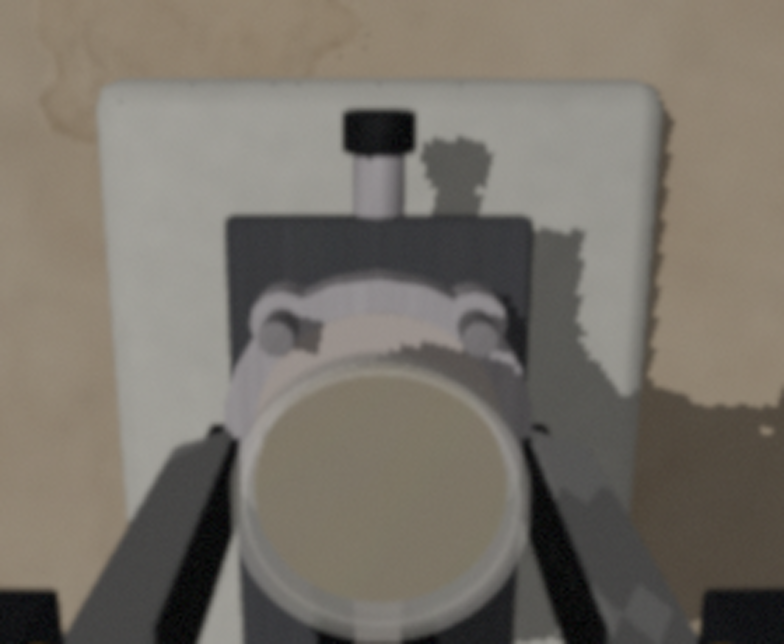

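Pins' tops at crop (278,333) and (482,330), dish between them at (381,490), unslipped. I'll check the dish-to-pin distance.

```bash
python3 - <<'E'
from h import *
yaw=.2206; M=np.array([[np.cos(yaw),np.sin(yaw)],[-np.sin(yaw),np.cos(yaw)]])
s=load("w6"); f=lambda u,v,z:(ray(s,[(u/2.8+180,v/2.8+80)],z)[0,:2]@M.T*1000).round(1)
print("tool",M@s["tool"][:2]*1000)
c=cloud(s)
for u,v in((278,333),(482,330)): print("pin",f(u,v,.095), np.percentile(c[int(v/2.8+80)-2:int(v/2.8+80)+3,int(u/2.8+180)-2:int(u/2.8+180)+3,2],[20,50,80]))
zt=s["tool"][2]+.005
print("dish L R",f(233,490,zt-.005),f(529,490,zt-.005),"far/near top",f(381,640,zt),f(381,362,zt),"near bottom lid",f(381,358,zt-.009))
print("platform front edge",f(378,272,.080),f(378,278,.082),"z",np.median(c[192:196,300:330,2]))
m=abs(c[...,2]-zt)<.003; m[:,:250]=0;m[:,380:]=0; P=c[m][:,:2]@M.T*1000; print(np.percentile(P,[.5,50,99.5],axis=0))
E
```

```text
tool [ 464.14395496 -149.49200883]
pin [ 435.3 -169.6] [0.09433991 0.09461588 0.09516297]
pin [ 434.7 -126.9] [0.09430652 0.09482286 0.09533781]
dish L R [ 463.9 -177.9] [ 463.9 -118.2] far/near top [ 495.3 -148.1] [ 435.4 -148.1] near bottom lid [ 437.3 -148.1]
platform front edge [ 425.4 -148.7] [ 426.3 -148.7] z 0.08234065070584837
[[ 435.99956126 -179.21286342]
 [ 463.41429459 -148.64614568]
 [ 496.10053398 -118.85406754]]
```

```bash
python3 drive.py '-0.0004 0 0 0 0 0 0.05;0 0 0.002 0 0 0 0.05;0 0 0.002 0 0 0 0.05;0 0 0.002 0 0 0 0.05;0 0 0.002 0 0 0 0.05;0 0 0.001 0 0 0 0.05;0 0 0 0 0 0 0.05;0 0 0 0 0 0 0.05'; python3 drive.py '0 0 0.001 0 0 0 0.05;0 0 0.001 0 0 0 0.05;0 0 0 0 0 0 0.05;0 0 0 0 0 0 0.05'; python3 drive.py '0 0 0.001 0 0 0 0.05;0 0 0 0 0 0 0.05;0 0 0 0 0 0 0.05'
```

```text
clock: 12.15
tool_pos: [0.4859, -0.0443, 0.1016]
ee_rot: [3.141, -0.002, -2.921]
contact_force: [-6.3, -1.4, 0.2]
gripper_width: 0.0586
grasp_force: 20.0
clock: 12.65
tool_pos: [0.4859, -0.0443, 0.0996]
ee_rot: [3.141, -0.002, -2.921]
contact_force: [-6.4, -2.8, 1.0]
gripper_width: 0.0584
grasp_force: 20.0
clock: 13.02
tool_pos: [0.4859, -0.0443, 0.0987]
ee_rot: [3.141, -0.002, -2.921]
contact_force: [-5.1, -2.9, 0.5]
gripper_width: 0.0587
grasp_force: 20.0
```

```bash
python3 drive.py '0 0 0.001 0 0 0 0.05;0 0 0 0 0 0 0.05;0 0 0 0 0 0 0.05' | sed -n 2,4p; python3 drive.py '0 0 0.001 0 0 0 0.05;0 0 0 0 0 0 0.05;0 0 0 0 0 0 0.05'| sed -n 2,4p;python3 drive.py '0 0 0.001 0 0 0 0.05;0 0 0 0 0 0 0.05;0 0 0 0 0 0 0.05'| sed -n 2,4p
```

```text
tool_pos: [0.4859, -0.0443, 0.0977]
ee_rot: [3.141, -0.002, -2.921]
contact_force: [-6.7, -2.4, 1.2]
tool_pos: [0.4859, -0.0443, 0.0967]
ee_rot: [3.141, -0.002, -2.921]
contact_force: [-5.6, -2.8, 0.7]
tool_pos: [0.4859, -0.0443, 0.0956]
ee_rot: [3.141, -0.002, -2.921]
contact_force: [-6.1, -2.6, 0.1]
```

Clear of the pins. I'll go on down gently and feel for the platform.

```bash
python3 drive.py '0 0 0.001 0 0 0 0.05;0 0 0.001 0 0 0 0.05;0 0 0 0 0 0 0.05;0 0 0 0 0 0 0.05' | sed -n 2,4p; python3 drive.py '0 0 0.0007 0 0 0 0.05;0 0 0 0 0 0 0.05;0 0 0 0 0 0 0.05'| sed -n 2,4p;python3 drive.py '0 0 0.0005 0 0 0 0.05;0 0 0 0 0 0 0.05;0 0 0 0 0 0 0.05'| sed -n 2,4p
```

```text
tool_pos: [0.4859, -0.0443, 0.0936]
ee_rot: [3.141, -0.002, -2.921]
contact_force: [-5.9, -2.8, 1.6]
tool_pos: [0.4859, -0.0443, 0.0929]
ee_rot: [3.141, -0.002, -2.921]
contact_force: [-6.0, -1.8, -0.2]
tool_pos: [0.4859, -0.0443, 0.0924]
ee_rot: [3.141, -0.002, -2.921]
contact_force: [-6.5, -1.9, 0.7]
```

```bash
python3 drive.py '0 0 0.0005 0 0 0 0.05;0 0 0 0 0 0 0.05;0 0 0 0 0 0 0.05' | sed -n 2,4p; python3 drive.py '0 0 0.0004 0 0 0 0.05;0 0 0 0 0 0 0.05;0 0 0 0 0 0 0.05'| sed -n 2,4p
```

```text
tool_pos: [0.4859, -0.0443, 0.0919]
ee_rot: [3.141, -0.002, -2.921]
contact_force: [-6.2, -1.8, 0.7]
tool_pos: [0.486, -0.0443, 0.0917]
ee_rot: [3.141, -0.002, -2.921]
contact_force: [-6.3, -2.1, 2.0]
```

```bash
python3 drive.py '0 0 0.0003 0 0 0 0.05;0 0 0 0 0 0 0.05;0 0 0 0 0 0 0.05;0 0 0 0 0 0 0.05' | sed -n 2,4p; python3 drive.py '0 0 0 0 0 0 0.05'| sed -n 2,4p
```

```text
tool_pos: [0.486, -0.0443, 0.0917]
ee_rot: [3.141, -0.002, -2.921]
contact_force: [-8.0, -2.3, 3.7]
tool_pos: [0.486, -0.0443, 0.0917]
ee_rot: [3.141, -0.002, -2.921]
contact_force: [-6.6, -1.1, 4.0]
```

On the platform with about 3 N. I'll relieve slightly and ease back toward the pins.

```bash
python3 drive.py '0.0005 0 -0.0002 0 0 0 0.05;0.0005 0 0 0 0 0 0.05;0.0005 0 0 0 0 0 0.05;0 0 0 0 0 0 0.05;0 0 0 0 0 0 0.05' | sed -n 2,4p; python3 drive.py '0.0005 0 0 0 0 0 0.05;0 0 0 0 0 0 0.05;0 0 0 0 0 0 0.05'| sed -n 2,4p; python3 drive.py '0.0005 0 0 0 0 0 0.05;0 0 0 0 0 0 0.05;0 0 0 0 0 0 0.05'| sed -n 2,4p
```

```text
tool_pos: [0.4848, -0.0446, 0.0917]
ee_rot: [3.141, -0.001, -2.921]
contact_force: [-5.7, -0.9, 1.6]
tool_pos: [0.4844, -0.0447, 0.0917]
ee_rot: [3.141, -0.001, -2.921]
contact_force: [-5.5, -2.4, 0.2]
tool_pos: [0.4839, -0.0447, 0.0917]
ee_rot: [3.141, -0.001, -2.921]
contact_force: [-5.1, -0.8, 1.0]
```

```bash
python3 drive.py '0.0005 0 0 0 0 0 0.05;0 0 0 0 0 0 0.05;0 0 0 0 0 0 0.05' | sed -n 2,4p; python3 drive.py '0.0004 0 0 0 0 0 0.05;0 0 0 0 0 0 0.05;0 0 0 0 0 0 0.05'| sed -n 2,4p; python3 drive.py '0.0004 0 0 0 0 0 0.05;0 0 0 0 0 0 0.05;0 0 0 0 0 0 0.05'| sed -n 2,4p
```

```text
tool_pos: [0.4835, -0.0448, 0.0917]
ee_rot: [3.142, -0.0, -2.921]
contact_force: [-6.5, -1.5, 0.2]
tool_pos: [0.4833, -0.0449, 0.0917]
ee_rot: [3.142, -0.0, -2.921]
contact_force: [-4.7, -2.3, -0.3]
tool_pos: [0.483, -0.045, 0.0918]
ee_rot: [-3.142, 0.0, -2.921]
contact_force: [-3.7, -1.2, -0.3]
```

```bash
python3 drive.py '0.0003 0 0 0 0 0 0.05;0 0 0 0 0 0 0.05;0 0 0 0 0 0 0.05' | sed -n 2,4p; python3 drive.py '0.0003 0 0 0 0 0 0.05;0 0 0 0 0 0 0.05;0 0 0 0 0 0 0.05'| sed -n 2,4p; python3 drive.py '0 0 0 0 0 0 0.05;0 0 0 0 0 0 0.05'| sed -n 2,4p
```

```text
tool_pos: [0.4828, -0.0451, 0.0919]
ee_rot: [-3.141, 0.0, -2.921]
contact_force: [-2.0, -0.6, -0.5]
tool_pos: [0.4826, -0.0452, 0.0919]
ee_rot: [-3.141, 0.001, -2.921]
contact_force: [-2.1, -2.0, -0.8]
tool_pos: [0.4825, -0.0452, 0.0919]
ee_rot: [-3.141, 0.001, -2.921]
contact_force: [-0.4, -0.9, -1.3]
```

```bash
python3 drive.py '0.0002 0 0.0003 0 0 0 0.05;0 0 0 0 0 0 0.05;0 0 0 0 0 0 0.05' | sed -n 2,4p; python3 drive.py '0 0 0 0 0 0 0.05;0 0 0 0 0 0 0.05'| sed -n 2,4p
python3 - <<'E'
from plant import r, eyes, state
from h import *
s=eyes.snapshot("wrist"); st=state(); np.savez("pics/w7.npz",**s,tool=st["tool_pos"]); crop(s,180,80,460,310,2.8,"w7"); print(st["contact_force"],st["tool_pos"],st["clock"])
E
```

```text
tool_pos: [0.4825, -0.0453, 0.0918]
ee_rot: [-3.141, 0.001, -2.921]
contact_force: [-1.2, -1.0, 0.8]
tool_pos: [0.4824, -0.0453, 0.0917]
ee_rot: [-3.141, 0.001, -2.921]
contact_force: [-0.5, 0.4, 1.6]
[ 0.46266578 -0.4341697   1.85857743] [ 0.48244706 -0.04525988  0.09170491] 20.95
```

View pics/w7.png

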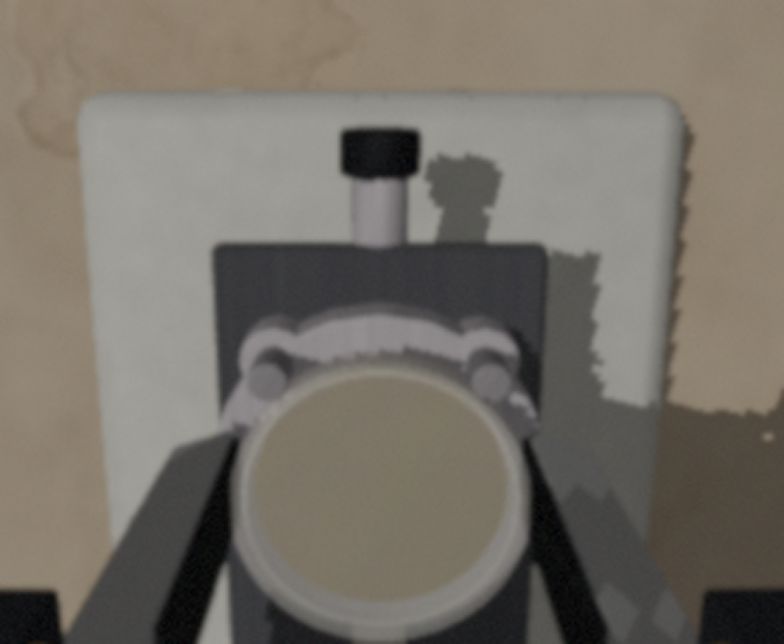

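Dish rim meets both pin tops at (267,378) and (490,380), symmetric; net force is about 0, so the pins carry the jaw load. I'll relax the grip softly, then open.

```bash
python3 drive.py '0 0 0 0 0 0 0.05;0 0 0 0 0 0 0.05' 10 | sed -n 2,6p;  python3 drive.py '0 0 0 0 0 0 0.05;0 0 0 0 0 0 0.05;0 0 0 0 0 0 0.05' 3| sed -n 2,6p; python3 drive.py '0 0 0 0 0 0 0.062;0 0 0 0 0 0 0.066;0 0 0 0 0 0 0.072;0 0 0 0 0 0 0.08;0 0 0 0 0 0 0.088;0 0 0 0 0 0 0.088'
```

```text
tool_pos: [0.4824, -0.0453, 0.0917]
ee_rot: [-3.141, 0.001, -2.921]
contact_force: [-0.4, -1.6, 2.0]
gripper_width: 0.0591
grasp_force: 10.0
tool_pos: [0.4824, -0.0453, 0.0916]
ee_rot: [-3.141, 0.001, -2.921]
contact_force: [2.1, -1.0, 1.5]
gripper_width: 0.0594
grasp_force: 3.0
clock: 22.32
tool_pos: [0.4821, -0.0452, 0.0915]
ee_rot: [3.142, -0.0, -2.921]
contact_force: [-0.3, -0.2, -0.8]
gripper_width: 0.088
grasp_force: 0.0
```

```bash
python3 drive.py '0 0 -0.01 0 0 0 0.088;0 0 -0.03 0 0 0 0.088;0 0 -0.04 0 0 0 0.088;0.03 0 -0.02 0 0 0 0.088;0.03 0 -0.01 0 0 0 0.088;0 0 0 0 0 0 0.088;0 0 0 0 0 0 0.088'
python3 - <<'E'
from plant import r, eyes, state
from h import *
s=eyes.snapshot("wrist"); st=state(); np.savez("pics/w8.npz",**s,tool=st["tool_pos"]); crop(s,200,160,440,340,3.3,"w8")
c=cloud(s); yaw=.2206; M=np.array([[np.cos(yaw),np.sin(yaw)],[-np.sin(yaw),np.cos(yaw)]])
Q=c.reshape(-1,3); X=Q[:,:2]@M.T*1000; m=(abs(X[:,0]-463)<33)&(abs(X[:,1]+148.5)<33)&(abs(Q[:,2]-.097)<.004)
P=Q[m]; print(len(P),np.percentile(X[m],[.5,50,99.5],axis=0),np.median(P[:,2]))
A=np.c_[X[m],np.ones(m.sum())]; print("tilt",np.linalg.lstsq(A,P[:,2]*1000,rcond=None)[0])
E
```

```text
clock: 23.2
tool_pos: [0.424, -0.0583, 0.2017]
ee_rot: [-3.141, 0.001, -2.922]
contact_force: [-0.1, 0.3, 0.4]
gripper_width: 0.088
grasp_force: 0.0
3234 [[ 432.182134   -177.53281961]
 [ 459.89765565 -149.05333683]
 [ 493.65545617 -120.32818627]] 0.09658365126715932
tilt [ 1.00740991e-02 -1.13642803e-03  9.17245573e+01]
```

View pics/w8.png

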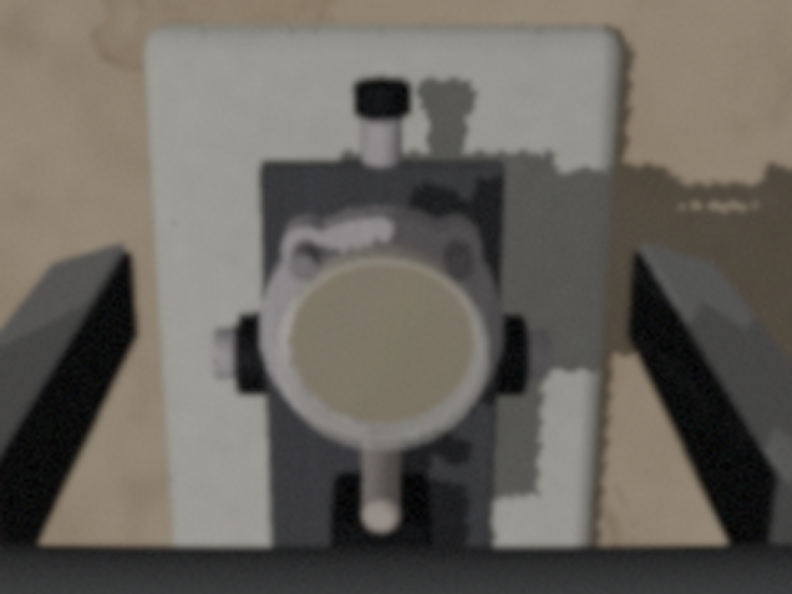

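Crop: the dish at (381,350) lies flat on the platform, against both pins (304,262) and (457,258) and held by the jaw post at (380,450-520). The gripper is clear.

```bash
python3 -c "
from plant import r, eyes, state
print(r.finish_job())"
```

```text
the job is handed in; nothing more can be done
None
```

The job is handed in at about 23 s: in the last camera view the Petri dish sits flat and centred on the platform, against both pins with the jaw holding it, the gripper is clear, and the beaker and tape roll were never approached; no judging result was returned.

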